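# Function-test the bench emergency stop

## Task

Test the bench's emergency stop: press the red mushroom button on the yellow-topped box down until it latches and stays in by itself, then twist its head clockwise (seen from above) until it lets go and springs fully back up, and then press the green reset button on the white-topped box all the way in and let it out again. Work only by gentle pushing with the fingertips or the outside of the fingers, never pinching either button, and leave the two bottles, the tape roll and the slide case where they are.

Things in the scene. Friction and masses are not known exactly. Their poses are not given: they have to be found in the camera images.
- stop_station: Emergency stop box, fixed to the worktop: 84 x 84 mm footprint, 64 mm high, grey below, yellow lid, black collar on top; the red mushroom button stands on its middle. Origin: centre of the underside; z up; it may stand turned up to 0.3 rad about z.
- wing_top (a point): Centre of the top of the twist wing on the red head; 115 mm above the worktop when out, lower by the value of joint plunger. The head is a red disc of 60 mm diameter (upper face 19 mm below this point); the wing is an upright red bar across it, 54 mm long, 12 mm thick, 19 mm high. The frame turns with the head: y along the wing's length, x through its thickness, z up.
- plunger (a joint): How far the mushroom button is pressed in, m: 0 out, 0.010 at its stop. A spring pushes it out; pressing it all the way takes about 7 N. Pressed past 0.0085 it latches; let go, it rests at 0.007 to 0.008 until the head is twisted. Pressing does not turn the head.
- cap (a joint): Twist of the red head, rad: 0 at rest, positive clockwise seen from above, stop at 0.9. A light spring (0.01 N m, plus 0.05 N m per rad) turns it back to 0. Turned past about 0.5 it frees the latched button, which springs out by 8 mm. Push one face of the wing near its end along an arc about the head's upright axis; a fingertip 9 mm below the wing's top leaves room for the disc to rise.
- reset_station: Reset box, fixed to the worktop: 84 x 84 mm footprint, 64 mm high, grey below, white lid, with one green push button on its middle. Origin: centre of the underside; z up. The two boxes may stand in either place, left or right.
- reset_top (a point): Centre of the top face of the green button (30 mm diameter), in the middle of the white lid; it goes down with the button.
- reset (a joint): How far the green button is pressed in, m: 0 out, 0.006 at its stop; a spring (5 N fully in) pushes it out.
- sample_bottle: Bystander: loose clear bottle with white cap and green band, 51 mm diameter, 139 mm high, standing. Origin: centre of its underside.
- reagent_bottle: Bystander: loose clear bottle with white cap and yellow band, 45 mm diameter, 109 mm high, standing. Origin: centre of its underside.
- tape: Bystander: loose yellow tape roll lying flat, 66 mm diameter, 23 mm high. Origin: centre of its underside.
- slides: Bystander: loose dark red slide case lying flat, 151 x 32 mm, 21 mm high. Origin: centre of its underside.
There are look-alikes about, which are no part of the job. What is shaped like the reset_station but blue or turquoise is not meant.

How it is judged:
By the outcome, as a careful person would: the job done as asked, in the order asked, and still so for the second after the job is handed in, with the robot touching nothing.
It also fails if it takes over 48 s, if anything falls off the work surface, if the arm or the gripper's body presses on something with over 40 N, if the wrist force passes 120 N, or if a joint passes its speed limit or range.

## Robot

A 7-joint arm with a two-finger parallel gripper is mounted at the origin on a cart in front of the work surface, level with it; the furniture and walls round the work are solid. World frame = base frame: x ahead of the robot, y to its left, z up, the work surface at z = 0. Lengths are in m, angles in rad, forces in N, time in s.
With the tool pointing down it reaches from about 0.375 to 0.925 m from the base axis. Payload 3.1 kg.
Tool frame: the origin (TCP) lies midway between the tips of the shut fingers; the grasp point (between the pads) lies 19 mm behind it; z points along the fingers, y is the line along which they close (so a half turn about z gives the same grasp; the last joint's range is limited). The gripper opens to 85 mm and grips with 20 to 120 N. Pads are 22 mm wide; open, the fingers measure 114 mm over their backs; the gripper's body (76 mm by 85 mm) begins 54 mm behind the grasp point. The pads swing forward as they close: fully open they stand 13 mm farther back than shut.
Start: joints at [1.171, 0.383, 0.044, 1.598, -0.018, 1.161, -0.05], TCP at [0.193, -0.621, 0.231] pointing down, gripper open.
Joint ranges: [-2.61, 2.61], [-0.41, 2.15], [-1.48, 1.57], [0, 2.5], [-1.57, 4.71], [0.05, 1.97], [-2.85, 2.85]. Speed limits (rad/s): [2.79, 2.79, 3.14, 3.14, 3.14, 3.14, 3.14].

## Interface

Orientations are given as [roll, pitch, yaw] about the fixed x, y, z axes, in that order (R = Rz(yaw) Ry(pitch) Rx(roll)).
In Python, from bench import manip, eyes, ticket gives the robot as it stands.
- The arm moves only by the shell command python3 -m jog 'ROWS' [FORCE]. ROWS is JSON, a list of rows, each a list of 3 entries, a list of its own where there are three numbers: the turn, a rotation vector about the tool's x, y, z in degrees, then the shift along the tool's x, y, z in mm, then the closure, from 0 (fully open) to 1 (shut). In form: [[[rx, ry, rz], [dx, dy, dz], fingers], ...]. A call has 1 to 10 rows; each row is the pose to reach, as a shift and turn from the pose commanded when the call began, along the tool's axes at that moment; what a row does not reach only later rows make up. A row lasts 1/12 s, in which the tool goes at most 41.7 mm and 7.16 degrees, less where a joint would pass 70% of its speed; a pose out of reach is approached as far as the arm can. A call with a gripper value outside its range is refused whole. The fingers move at their own pace and stop on an object; FORCE is the grip in N (left out, the last holds). Time passes only in rows, so rows that repeat a pose let the fingers close. It gives the time, the measured TCP pose, the force, the opening and the grip force at its end, in the units of the state.
- manip.read_state(): the state, without advancing time (a new reading comes with each control period).
- eyes.get_image(name): name is "scene" or "top" or "wrist"; returns (picture, depth): 400x640x3 uint8, blue, green, red; 400x640 float32, m along the optical axis (not along the pixel's ray), 0 where there is no reading.
- eyes.get_calibration(name): a dict with "fx", "fy", "cx", "cy" (pixels), "cam_to_world" (4x4, takes a point from camera to world coordinates); the wrist camera has in their place "mount" (4x4, takes a point from camera to tool coordinates, whose origin is the TCP and whose axes are the flange's). Camera axes: x right, y down, z forward; pixel columns grow to the right and rows downward; lengths in m; the calibration is good to about 2 mm. A picture is of the moment at which its call begins: read the wrist's pose just before it. get_calibration takes no time and is no camera call.
- ticket.finish_job(): hands the job in; it is judged then, once.
The state is a dict: "t": time; "joints": joint angles; "dq": joint speeds; "tau": joint torques, N m; "tool_pos": TCP position; "tcp_rot": TCP orientation; "contact_force": force on the tool from outside, world axes, zero at the start; "wrist_torque": the same for the moment, N m; "gripper_width": opening from 0.0 (shut) to 1.0 (fully open); "grasp_force": force on a finger pad.
Only numpy, scipy, OpenCV 4.12 (cv2) and the standard library are available. Lean on these libraries where they do the work, as an engineer would, in place of code of your own. Each camera call takes 0.05 s, during which the arm holds its last target. There are 200 camera calls.

## Working session

There is one attempt and no reset: what is moved stays moved. The work goes in short steps, Python scripts to look and compute and a shell command to move; the robot and the scene stay as the last step left them, time stands still between calls to the robot, and variables do not carry over. Pictures are saved under pics/ and viewed, at most 10 in all, crops included, and the job is handed in when it is done.

```bash
mkdir -p pics
python3 - <<'E'
from bench import manip, eyes
import cv2,numpy as np
s=manip.read_state();print({k:np.round(v,3).tolist() for k,v in s.items()})
for n in("top","scene"):
    p,d=eyes.get_image(n);cv2.imwrite(f"pics/{n}.png",p);np.savez(f"pics/{n}.npz",p=p,d=d)
    c=eyes.get_calibration(n);print(n,c["fx"],c["cx"],c["cy"],np.round(c["cam_to_world"],3).tolist())
E
```

```text
{'t': 0.0, 'joints': [1.171, 0.384, 0.044, 1.6, -0.018, 1.161, -0.05], 'dq': [-0.001, 0.001, -0.002, -0.001, -0.001, 0.0, 0.001], 'tau': [-0.0, -43.347, 1.025, -24.952, 0.011, 0.011, 0.0], 'tool_pos': [0.193, -0.62, 0.23], 'tcp_rot': [-3.139, 0.0, 0.302], 'contact_force': [0.687, -0.792, 0.27], 'wrist_torque': [0.008, -0.048, 0.013], 'grasp_force': 0.0, 'gripper_width': 1.0}
top 463.6451265566911 315.1367920454511 196.88715731952726 [[-0.005, -0.983, 0.186, 0.26], [-1.0, 0.007, 0.012, -0.212], [-0.013, -0.185, -0.983, 1.393], [0.0, 0.0, 0.0, 1.0]]
scene 469.00396102019 319.91271029339293 196.50337045828937 [[-0.768, -0.45, 0.455, -0.136], [-0.64, 0.559, -0.527, 0.525], [-0.017, -0.696, -0.718, 1.114], [0.0, 0.0, 0.0, 1.0]]
```

View pics/top.png

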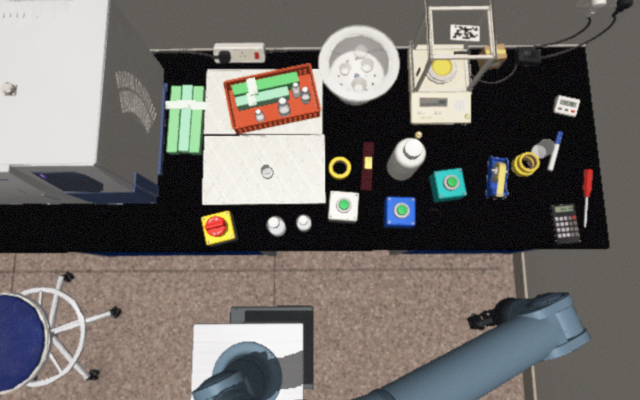

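View pics/scene.png

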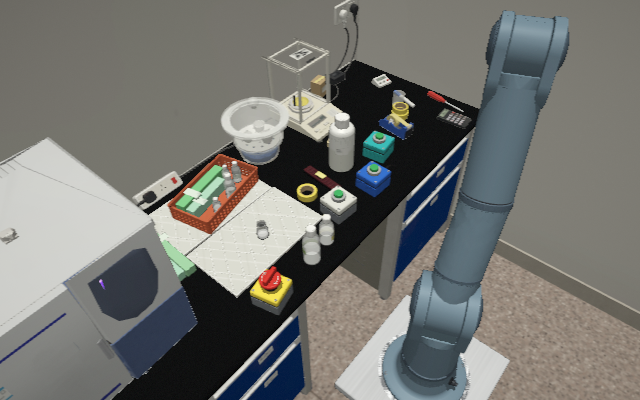

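The top view shows the stop box at (217,228) and the white reset box at (344,206). The bottles are between them at (276,226) and (304,223), the tape is at (340,167) and the slides at (368,165). The blue and turquoise look-alikes are at (401,211) and (448,184).

```bash
cat > h.py <<'E'
import cv2,numpy as np
from bench import manip,eyes
from scipy.spatial.transform import Rotation as Ro
def hsv(p): return cv2.cvtColor(p,cv2.COLOR_BGR2HSV)
def mask(p,c):
    h=hsv(p);H,S,V=h[...,0],h[...,1],h[...,2]
    return {'red':((H<8)|(H>172))&(S>150)&(V>90),'yel':(H>18)&(H<35)&(S>130)&(V>110),'grn':(H>45)&(H<75)&(S>110)&(V>70),'wht':(S<40)&(V>150)}[c]
def ray(n,uv,z):
    c=eyes.get_calibration(n);T=c['cam_to_world'];uv=np.atleast_2d(uv).astype(float)
    r=np.c_[(uv[:,0]-c['cx'])/c['fx'],(uv[:,1]-c['cy'])/c['fy'],np.ones(len(uv))]@T[:3,:3].T
    return T[:3,3]+r*((z-T[2,3])/r[:,2])[:,None]
def cloud(n,m,d):
    c=eyes.get_calibration(n);v,u=np.nonzero(m&(d>0));z=d[v,u];T=c['cam_to_world']
    return np.c_[(u-c['cx'])/c['fx']*z,(v-c['cy'])/c['fy']*z,z]@T[:3,:3].T+T[:3,3]
def roi(m,x0,y0,x1,y1):
    o=np.zeros_like(m);o[y0:y1,x0:x1]=m[y0:y1,x0:x1];return o
E
python3 - <<'E'
from h import *
R={'top':{'red':(195,205,240,250),'yel':(195,205,240,250),'grn':(330,190,360,222),'wht':(325,188,362,224)},
 'scene':{'red':(245,260,300,312),'yel':(245,260,300,312),'grn':(320,180,360,222),'wht':(315,180,360,222)}}
for n in R:
    f=np.load(f'pics/{n}.npz');p,d=f['p'],f['d']
    for c in R[n]:
        m=roi(mask(p,c),*R[n][c]);P=cloud(n,m,d)
        v,u=np.nonzero(m);print(n,c,m.sum(),'uv',u.mean().round(1),v.mean().round(1),'box',u.min(),u.max(),v.min(),v.max(),'z pct',np.percentile(P[:,2],[2,25,50,75,98]).round(4),'mean',P.mean(0).round(4))
        if c=='red':
            w=P[P[:,2]>.105];q=w[:,:2]-w[:,:2].mean(0);U,S,V=np.linalg.svd(q,full_matrices=False)
            print(' wing',w.mean(0).round(4),len(w),'dir',V[0].round(3),'extent',np.ptp(q@V[0]).round(3),np.ptp(q@V[1]).round(3))
            b=P[(P[:,2]<.105)&(P[:,2]>.09)];print(' disc',b.mean(0).round(4),len(b),cv2.minEnclosingCircle(b[:,:2].astype(np.float32)))
        else:
            zt={'yel':.064,'wht':.064,'grn':np.percentile(P[:,2],70)}[c]
            b=P[abs(P[:,2]-zt)<.006];print(' flat',len(b),cv2.minAreaRect(b[:,:2].astype(np.float32)),'ray',ray(n,[u.mean(),v.mean()],zt).round(4))
    if n=='top':
        s=np.s_[205:250,195:330]
        cv2.imwrite('pics/crop.png',np.hstack([cv2.resize(p[200:250,190:240],(400,400),interpolation=0),cv2.resize(p[180:230,320:370],(400,400),interpolation=0)]))
    # obstacles
    for nm,uv in (('b1',(276,226)),('b2',(304,223))):
        if n=='top': print(nm,ray(n,uv,.12).round(3))
E
```

```text
top red 258 uv 215.4 226.1 box 205 225 217 235 z pct [0.0925 0.0959 0.0988 0.1126 0.1196] mean [0.4228 0.083  0.103 ]
 wing [0.4253 0.0833 0.1142] 90 dir [ 0.233 -0.972] extent 0.052 0.013
 disc [0.4216 0.0829 0.097 ] 166 ((0.42404481768608093, 0.08506040275096893), 0.028173642233014107)
top yel 518 uv 219.0 228.4 box 201 234 211 244 z pct [-0.0003  0.0615  0.0645  0.0663  0.0914] mean [0.4213 0.0823 0.0605]
 flat 429 ((0.42569318413734436, 0.0853910744190216), (0.08464889973402023, 0.08420619368553162), 12.991735458374023) ray [[0.4208 0.0813 0.064 ]]
top grn 61 uv 343.6 204.2 box 340 347 200 208 z pct [0.0806 0.0833 0.0852 0.0869 0.0913] mean [ 0.4855 -0.2782  0.0853]
 flat 59 ((0.48618510365486145, -0.277989000082016), (0.023993568494915962, 0.020239297300577164), 0.6544944643974304) ray [[ 0.4853 -0.2782  0.0864]]
top wht 742 uv 342.9 205.7 box 325 358 191 220 z pct [0.0112 0.062  0.0645 0.0676 0.0798] mean [ 0.4848 -0.2773  0.0644]
 flat 573 ((0.4859221577644348, -0.27875271439552307), (0.08268275856971741, 0.08276240527629852), 85.27438354492188) ray [[ 0.4848 -0.2774  0.064 ]]
[... 459 characters left out ...]
0.0617]
 flat 467 ((0.4218648672103882, 0.08603151142597198), (0.08369999378919601, 0.0866515040397644), 11.865020751953125) ray [[0.4071 0.0985 0.064 ]]
scene grn 59 uv 337.9 193.5 box 334 342 190 197 z pct [0.0787 0.0832 0.0855 0.087  0.09  ] mean [ 0.481  -0.2757  0.0849]
 flat 50 ((0.48239341378211975, -0.27641013264656067), (0.027161676436662674, 0.024918878450989723), 88.90403747558594) ray [[ 0.48   -0.2744  0.0864]]
scene wht 528 uv 334.9 202.3 box 315 356 186 221 z pct [0.0034 0.0613 0.0637 0.0668 0.1099] mean [ 0.4788 -0.2585  0.0617]
 flat 361 ((0.4823463559150696, -0.27761179208755493), (0.08453875780105591, 0.08365902304649353), 83.59191131591797) ray [[ 0.4773 -0.256   0.064 ]]
```

View pics/crop.png

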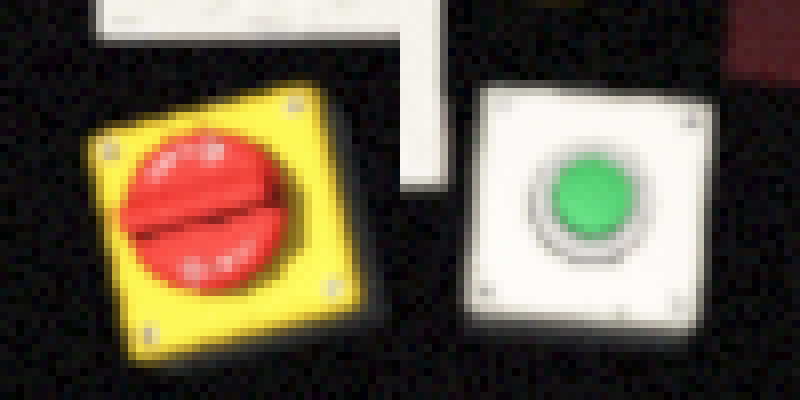

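The crops put the stop centre near (0.424, 0.0855), with the wing square to the box at a yaw of about 13°. The reset button top is near (0.484, -0.278, 0.086), and all these heights match the given sizes. Next I move in an arc above everything with the fingers shut.

```bash
cat > d.py <<'E'
import sys
from h import *
# tool-axis delta (mm, deg) from present pose to x y z yawdeg
s=manip.read_state();R=Ro.from_euler('xyz',s['tcp_rot']);p=np.array(s['tool_pos'])
a=list(map(float,sys.argv[1:]))
for i in range(0,len(a),4):
    G=Ro.from_euler('xyz',[180,0,a[i+3]],degrees=True)
    print('turn',np.degrees((R.inv()*G).as_rotvec()).round(1),'shift',(R.inv().apply(np.array(a[i:i+3])-p)*1000).round(1))
print('t',round(s['t'],2),'p',p.round(4),'rpy',np.round(s['tcp_rot'],3),'F',np.round(s['contact_force'],1),'q',np.round(s['joints'],2))
E
python3 -m jog '[[[0,0,0],[270,-168,-20],1],[[0,0,0],[270,-168,-20],1],[[0,0,0],[270,-168,-20],1],[[0,0,0],[270,-168,-20],1],[[0,0,0],[270,-168,-20],1],[[0,0,0],[270,-168,-20],1],[[0,0,0],[270,-168,-20],1],[[0,0,0],[270,-168,-20],1],[[0,0,0],[270,-168,-20],1],[[0,0,0],[270,-168,-20],1]]'
python3 d.py .44 -.1 .25 12.8
```

```text
t: 0.93
tool_pos: [0.4029, -0.3774, 0.251]
tcp_rot: [-3.141, -0.0, 0.308]
contact_force: [-0.3, -0.2, -0.6]
gripper_width: 0.005
grasp_force: 0.0
turn [-0.  -0.   4.8] shift [ 119.5 -253.1    1.2]
t 0.93 p [ 0.4029 -0.3774  0.251 ] rpy [-3.141 -0.     0.308] F [-0.3 -0.2 -0.6] q [ 0.8   0.19 -0.14  1.81  0.03  1.15 -0.61]
```

```bash
python3 -m jog '[[[0,0,5],[120,-253,0],1],[[0,0,5],[120,-253,0],1],[[0,0,5],[120,-253,0],1],[[0,0,5],[120,-253,0],1],[[0,0,5],[120,-253,0],1],[[0,0,5],[120,-253,0],1],[[0,0,5],[120,-253,0],1],[[0,0,5],[120,-253,0],1],[[0,0,5],[120,-253,0],1],[[0,0,5],[120,-253,0],1]]'
python3 d.py .424 .0855 .25 12.8 .424 .0855 .135 12.8
```

```text
t: 1.77
tool_pos: [0.4398, -0.1048, 0.251]
tcp_rot: [3.141, 0.001, 0.212]
contact_force: [-0.1, -1.5, 0.0]
gripper_width: 0.001
grasp_force: 0.0
turn [ 0.   0.1 -0.7] shift [  24.5 -189.4    0.8]
turn [ 0.   0.1 -0.7] shift [  24.6 -189.4  115.8]
t 1.77 p [ 0.4398 -0.1048  0.251 ] rpy [3.141e+00 1.000e-03 2.120e-01] F [-0.1 -1.5  0. ] q [ 0.52  0.   -0.37  2.01  0.    1.13 -1.21]
```

```bash
python3 -m jog '[[[0,0,0],[24,-189,0],1],[[0,0,0],[24,-189,0],1],[[0,0,0],[24,-189,0],1],[[0,0,0],[24,-189,0],1],[[0,0,0],[24,-189,0],1],[[0,0,0],[24,-189,60],1],[[0,0,0],[24,-189,115],1],[[0,0,0],[24,-189,115],1],[[0,0,0],[24,-189,115],1],[[0,0,0],[24,-189,115],1]]'
python3 d.py .424 .0855 .12 12.8
python3 - <<'E'
from h import *
p,d=eyes.get_image('scene');cv2.imwrite('pics/s2.png',cv2.resize(p[190:340,170:370],(800,600)))
E
```

```text
t: 2.6
tool_pos: [0.4224, 0.0847, 0.1348]
tcp_rot: [-3.141, 0.005, 0.211]
contact_force: [-0.2, -0.1, -0.3]
gripper_width: 0.002
grasp_force: 0.0
turn [-0.   0.3 -0.7] shift [ 1.8 -0.4 14.8]
t 2.6 p [0.4224 0.0847 0.1348] rpy [-3.141  0.005  0.211] F [-0.2 -0.1 -0.3] q [ 0.29  0.14 -0.6   2.16  0.1   0.87 -1.74]
```

View pics/s2.png

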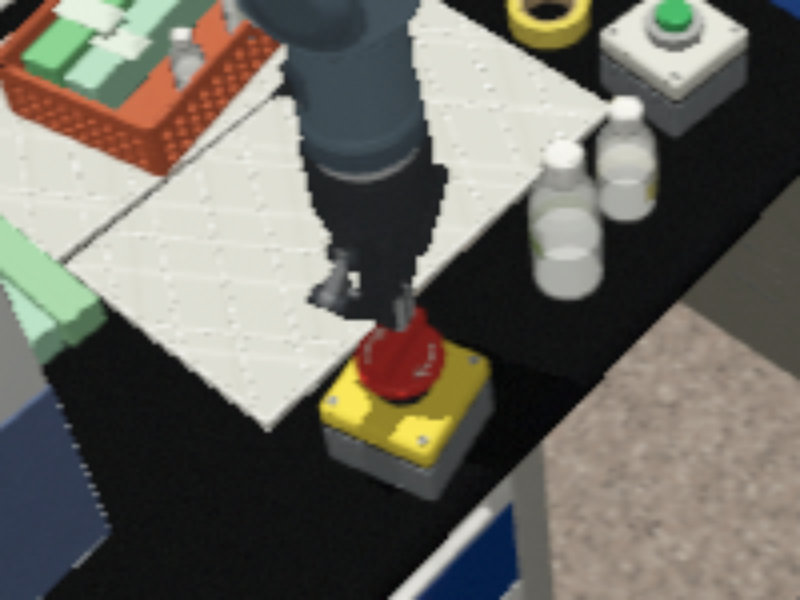

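The shut fingertips, at about (390,320) in the crop, are centred over the red wing with the bottles well clear. I press next.

```bash
python3 -m jog '[[[0,0,0],[2,0,12],1],[[0,0,0],[2,0,17],1],[[0,0,0],[2,0,20],1],[[0,0,0],[2,0,23],1],[[0,0,0],[2,0,26],1],[[0,0,0],[2,0,28],1],[[0,0,0],[2,0,30],1],[[0,0,0],[2,0,30],1]]'
python3 d.py .424 .0855 .1035 12.8
```

```text
t: 3.32
tool_pos: [0.4271, 0.0873, 0.1073]
tcp_rot: [3.141, -0.003, 0.214]
contact_force: [0.8, -1.7, 4.7]
gripper_width: 0.002
grasp_force: 1.9
turn [ 0.  -0.2 -0.5] shift [-3.4  1.1  3.8]
t 3.32 p [0.4271 0.0873 0.1073] rpy [ 3.141e+00 -3.000e-03  2.140e-01] F [ 0.8 -1.7  4.7] q [ 0.27  0.19 -0.6   2.18  0.15  0.81 -1.78]
```

```bash
python3 -m jog '[[[0,0,0],[-2,0,1.5],1],[[0,0,0],[-2,0,3],1],[[0,0,0],[-2,0,4.5],1],[[0,0,0],[-2,0,4.5],1],[[0,0,0],[-2,0,4.5],1]]'
python3 d.py .424 .0855 .1035 12.8
```

```text
t: 3.73
tool_pos: [0.4269, 0.0875, 0.1048]
tcp_rot: [3.14, -0.005, 0.214]
contact_force: [-0.4, -2.7, 19.6]
gripper_width: -0.002
grasp_force: 9.2
turn [ 0.1 -0.3 -0.5] shift [-3.3  1.4  1.3]
t 3.73 p [0.4269 0.0875 0.1048] rpy [ 3.14  -0.005  0.214] F [-0.4 -2.7 19.6] q [ 0.26  0.2  -0.6   2.18  0.16  0.8  -1.79]
```

```bash
python3 -m jog '[[[0,0,0],[0,0,-10],1],[[0,0,0],[0,0,-35],1],[[0,0,0],[-29,-17,-35],1],[[0,0,0],[-29,-17,-35],1],[[0,0,0],[-29,-17,-35],1],[[0,0,0],[-29,-17,-35],1]]'
python3 d.py .395 .098 .135 12.5 .395 .098 .100 12.5
python3 - <<'E'
from h import *
for n,r in (('top',(195,205,240,250)),('scene',(245,260,300,312))):
    p,d=eyes.get_image(n);m=roi(mask(p,'red'),*r);P=cloud(n,m,d);print(n,len(P),np.percentile(P[:,2],[5,25,50,75,90,98]).round(4))
    y=cloud(n,roi(mask(p,'yel'),*r),d);print(np.median(y[:,2]))
    w=P[P[:,2]>.1];q=w[:,:2]-w[:,:2].mean(0);V=np.linalg.svd(q,full_matrices=False)[2];print(w.mean(0).round(4),V[0].round(3),len(w))
E
```

```text
t: 4.23
tool_pos: [0.3905, 0.0973, 0.1361]
tcp_rot: [3.141, 0.002, 0.215]
contact_force: [-0.1, -0.8, -0.2]
gripper_width: -0.005
grasp_force: 0.0
turn [ 0.   0.1 -0.2] shift [4.6 0.3 1.1]
turn [ 0.   0.1 -0.2] shift [ 4.6  0.3 36.1]
t 4.23 p [0.3905 0.0973 0.1361] rpy [3.141e+00 2.000e-03 2.150e-01] F [-0.1 -0.8 -0.2] q [ 0.28  0.07 -0.64  2.22  0.06  0.86 -1.75]
top 111 [0.0852 0.0886 0.0912 0.1071 0.2259 0.2693]
0.06453065609156627
[0.4232 0.0658 0.1564] [0.521 0.854] 40
scene 163 [0.0835 0.0868 0.0893 0.0942 0.1061 0.1113]
0.06325197361210111
[0.4138 0.1077 0.1117] [ 0.767 -0.641] 31
```

The disc now sits at about 0.089 instead of 0.0965, so it is latched. I lower the fingertip beside the wing.

```bash
python3 -m jog '[[[0,0,0],[2,0,20],1],[[0,0,0],[2,0,36],1],[[0,0,0],[2,0,36],1],[[0,0,0],[2,0,36],1],[[0,0,0],[2,0,36],1]]'
python3 - <<'E'
import subprocess,numpy as np
C=np.array([.4235,.0857]);a=[]
for t in (0,.15,.3,.45,.6,.7,.75):
    yaw=.215-t;x=np.array([np.cos(yaw),np.sin(yaw)]);y=np.array([-x[1],x[0]])
    p=C-.016*x+.018*y;a+=[p[0],p[1],.0995,np.degrees(yaw)]
print(subprocess.run(['python3','d.py']+['%.4f'%v for v in a],capture_output=True,text=True).stdout)
E
```

```text
t: 4.75
tool_pos: [0.3941, 0.0981, 0.101]
tcp_rot: [-3.141, 0.0, 0.214]
contact_force: [0.6, -0.4, -0.6]
gripper_width: -0.001
grasp_force: 0.0
turn [-0.  0. -0.] shift [10.1  0.3  1.5]
turn [-0.   0.   8.6] shift [13.  -1.8  1.6]
turn [-0.   0.  17.1] shift [16.2 -3.6  1.6]
turn [-0.   0.  25.7] shift [19.5 -4.8  1.6]
turn [-0.   0.  34.3] shift [23.  -5.5  1.6]
turn [-0.   0.  40.1] shift [25.4 -5.7  1.6]
turn [-0.   0.  42.9] shift [26.6 -5.7  1.6]
t 4.75 p [0.3941 0.0981 0.101 ] rpy [-3.141  0.     0.214] F [ 0.6 -0.4 -0.6] q [ 0.26  0.15 -0.63  2.24  0.13  0.78 -1.81]
```

```bash
python3 -m jog '[[[0,0,0],[6,0,1],1],[[0,0,0],[10,0,1],1],[[0,0,4],[11.5,-1,1],1],[[0,0,8.6],[13,-1.8,1],1],[[0,0,13],[14.6,-2.7,1],1],[[0,0,17],[16.2,-3.6,1],1],[[0,0,21],[17.9,-4.2,1],1],[[0,0,25],[19.5,-4.8,1],1],[[0,0,25],[19.5,-4.8,1],1]]'
python3 d.py .41 .1 .0995 -20
python3 - <<'E'
from h import *
p,d=eyes.get_image('scene');cv2.imwrite('pics/s3.png',cv2.resize(p[240:320,220:320],(750,600)))
m=roi(mask(p,'red'),245,255,300,312);P=cloud('scene',m,d);print(np.percentile(P[:,2],[25,50]))
E
```

```text
t: 5.5
tool_pos: [0.4123, 0.1073, 0.1003]
tcp_rot: [-3.141, -0.001, -0.223]
contact_force: [-1.2, -0.1, 1.3]
gripper_width: -0.001
grasp_force: 0.6
turn [-0.  -0.   7.2] shift [-0.7  7.6  0.8]
t 5.5 p [0.4123 0.1073 0.1003] rpy [-3.141e+00 -1.000e-03 -2.230e-01] F [-1.2 -0.1  1.3] q [ 0.19  0.19 -0.57  2.2   0.14  0.79 -2.27]
[0.09347723 0.09538325]
```

View pics/s3.png

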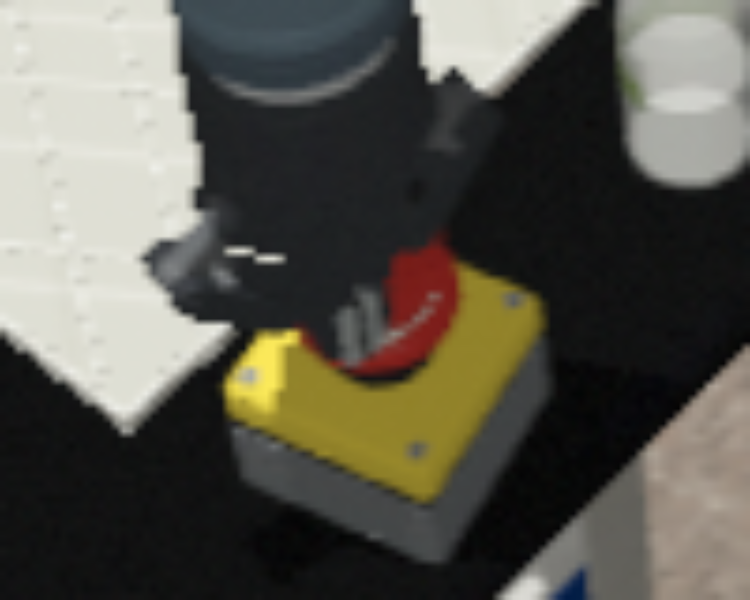

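The scene crop shows the fingertip at (360,330) on the wing face. The red disc is already high, at a depth of about 0.0955. I twist a little further to be sure, then back off and check.

```bash
python3 -m jog '[[[0,0,5],[1.7,-1.2,-1],1],[[0,0,10],[3.4,-2.5,-1],1],[[0,0,12],[4.1,-2.9,-1],1],[[0,0,12],[4.1,-2.9,-1],1],[[0,0,8],[2,-2,-1],1],[[0,0,4],[-4,-1,-1],1],[[0,0,0],[-14,0,-1],1],[[0,0,0],[-20,0,-1],1],[[0,0,0],[-20,0,-35],1],[[0,0,0],[-20,0,-60],1]]'
python3 d.py .38 .03 .19 12
python3 - <<'E'
from h import *
for n,r in (('scene',(245,260,300,312)),('top',(195,205,240,250))):
    p,d=eyes.get_image(n);m=roi(mask(p,'red'),*r);P=cloud(n,m,d);P=P[P[:,2]<.125];print(n,len(P),np.percentile(P[:,2],[5,25,50,75,90,98]).round(4))
E
```

```text
t: 6.38
tool_pos: [0.391, 0.1111, 0.1601]
tcp_rot: [3.141, 0.002, -0.221]
contact_force: [1.8, 0.0, 0.4]
gripper_width: 0.002
grasp_force: 0.0
turn [ -0.    0.1 -24.7] shift [  7.   81.6 -29.9]
t 6.38 p [0.391  0.1111 0.1601] rpy [ 3.141e+00  2.000e-03 -2.210e-01] F [1.8 0.  0.4] q [ 0.22  0.04 -0.6   2.19  0.02  0.92 -2.18]
scene 204 [0.0897 0.0942 0.0962 0.0988 0.1081 0.1155]
top 213 [0.0928 0.0962 0.1001 0.1141 0.1165 0.1192]
```

The button is fully out again: the depth percentiles match the originals in both views. I move to the reset button, high over the bottles.

```bash
python3 d.py .484 -.278 .21 -12.7; python3 -m jog '[[[0,0,0],[0,0,-40],1],[[0,0,0],[0,0,-50],1],[[0,0,0],[176,358,-50],1],[[0,0,0],[176,358,-50],1],[[0,0,0],[176,358,-50],1],[[0,0,0],[176,358,-50],1],[[0,0,0],[176,358,-50],1],[[0,0,0],[176,358,-50],1],[[0,0,0],[176,358,-50],1],[[0,0,0],[176,358,-50],1]]'
python3 d.py .484 -.278 .12 -12.7
python3 - <<'E'
from h import *
for n,r in (('scene',(245,260,300,312)),('top',(195,205,240,250))):
    p,d=eyes.get_image(n);m=roi(mask(p,'red'),*r);P=cloud(n,m,d);P=P[P[:,2]<.125];print(n,len(P),np.percentile(P[:,2],[5,25,50,75,90,98]).round(4))
    w=P[P[:,2]>.105];q=w[:,:2]-w[:,:2].mean(0);print(np.linalg.svd(q,full_matrices=False)[2][0].round(3))
E
```

```text
turn [-0.2 -0.6 -0. ] shift [172.  361.3 -45.6]
t 6.48 p [0.3963 0.1124 0.164 ] rpy [-3.138 -0.01  -0.222] F [ 0.5 -0.5  1.4] q [ 0.22  0.03 -0.6   2.19  0.03  0.92 -2.19]
t: 7.32
tool_pos: [0.47, -0.2153, 0.2094]
tcp_rot: [3.141, -0.0, -0.222]
contact_force: [0.1, 1.0, 0.4]
gripper_width: 0.0
grasp_force: 0.0
turn [ 0. -0. -0.] shift [27.5 58.  89.4]
t 7.32 p [ 0.47   -0.2153  0.2094] rpy [ 3.141 -0.    -0.222] F [0.1 1.  0.4] q [ 0.56  0.17 -0.23  1.93  0.05  1.05 -1.48]
scene 322 [0.0909 0.0951 0.0977 0.1117 0.1158 0.1179]
[-0.248  0.969]
top 253 [0.0932 0.0959 0.0993 0.1134 0.117  0.1194]
[-0.244  0.97 ]
```

```bash
python3 -m jog '[[[0,0,0],[27.5,58,0],1],[[0,0,0],[27.5,58,0],1],[[0,0,0],[27.5,58,35],1],[[0,0,0],[27.5,58,70],1],[[0,0,0],[27.5,58,105],1],[[0,0,0],[27.5,58,105],1],[[0,0,0],[27.5,58,105],1],[[0,0,0],[27.5,58,105],1]]'
python3 d.py .484 -.278 .079 -12.7
python3 - <<'E'
from h import *
p,d=eyes.get_image('scene');cv2.imwrite('pics/s4.png',cv2.resize(p[150:230,290:390],(750,600)))
E
```

```text
t: 8.08
tool_pos: [0.4851, -0.2758, 0.1061]
tcp_rot: [3.141, -0.002, -0.221]
contact_force: [0.6, -0.2, 0.3]
gripper_width: 0.0
grasp_force: 0.0
turn [ 0.  -0.1  0. ] shift [-0.7  2.4 27.1]
t 8.08 p [ 0.4851 -0.2758  0.1061] rpy [ 3.141e+00 -2.000e-03 -2.210e-01] F [ 0.6 -0.2  0.3] q [ 0.6   0.37 -0.19  1.92  0.09  0.86 -1.42]
```

View pics/s4.png

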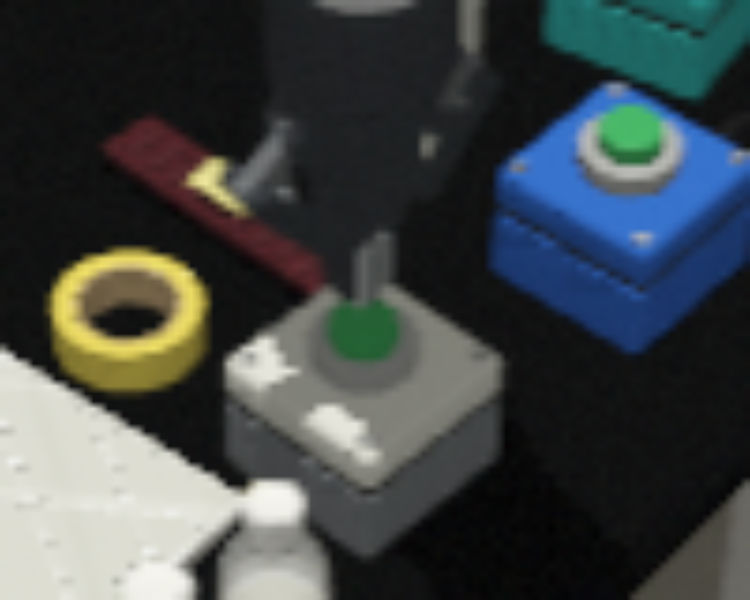

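The fingertips at (370,280) are right above the green button at (365,330), so I press it.

```bash
python3 -m jog '[[[0,0,0],[-1,2,10],1],[[0,0,0],[-1,2,17],1],[[0,0,0],[-1,2,20],1],[[0,0,0],[-1,2,23],1],[[0,0,0],[-1,2,25],1],[[0,0,0],[-1,2,27],1],[[0,0,0],[-1,2,28],1],[[0,0,0],[-1,2,28],1],[[0,0,0],[-1,2,28],1]]'
python3 d.py .484 -.278 .078 -12.7
```

```text
t: 8.88
tool_pos: [0.4827, -0.2779, 0.0799]
tcp_rot: [3.141, 0.0, -0.222]
contact_force: [-6.2, 1.8, 18.0]
gripper_width: 0.002
grasp_force: 8.9
turn [ 0.1  0.  -0. ] shift [ 1.3 -0.2  1.9]
t 8.88 p [ 0.4827 -0.2779  0.0799] rpy [ 3.141  0.    -0.222] F [-6.2  1.8 18. ] q [ 0.6   0.4  -0.18  1.93  0.1   0.82 -1.43]
```

```bash
python3 -m jog '[[[0,0,0],[0,0,-5],1],[[0,0,0],[0,0,-30],1],[[0,0,0],[0,0,-70],1],[[0,0,0],[0,0,-110],1],[[0,0,0],[-60,0,-120],1],[[0,0,0],[-100,0,-120],1],[[0,0,0],[-100,0,-120],1],[[0,0,0],[-100,0,-120],1],[[0,0,0],[-100,0,-120],1]]'
python3 - <<'E'
from h import *
for n,g in (('scene',(320,180,360,222)),('top',(330,190,360,222))):
    p,d=eyes.get_image(n);P=cloud(n,roi(mask(p,'grn'),*g),d);print(n,len(P),np.percentile(P[:,2],[25,50,75]).round(4))
    A=cloud(n,roi(~mask(p,'grn'),*g),d);r=np.hypot(A[:,0]-.484,A[:,1]+.278)
    for a,b in((.015,.018),(.018,.021),(.021,.025),(.025,.03)):
        z=A[(r>a)&(r<b),2];z=z[z<.1];print(a,len(z),np.percentile(z,[25,50,75]).round(4))
    f=np.load(f'pics/{n}.npz');print('moved px',(cv2.absdiff(p,f['p']).max(2)>60)[:,:].sum());cv2.imwrite(f'pics/e_{n}.png',p)
E
python3 d.py
```

```text
t: 9.63
tool_pos: [0.3841, -0.2553, 0.1968]
tcp_rot: [3.141, -0.001, -0.223]
contact_force: [0.8, 0.1, 0.0]
gripper_width: -0.001
grasp_force: 0.0
scene 58 [0.0821 0.0851 0.0866]
0.015 16 [0.0739 0.0763 0.0772]
0.018 29 [0.0686 0.0744 0.0769]
0.021 53 [0.0653 0.0703 0.0742]
0.025 52 [0.0619 0.0641 0.0658]
moved px 7331
t 9.73 p [ 0.386  -0.2554  0.197 ] rpy [-3.142e+00 -1.000e-03 -2.210e-01] F [-0.1  0.3  0.4] q [ 0.68  0.07 -0.19  2.06  0.02  1.01 -1.31]Traceback (most recent call last):
  File "<stdin>", line 3, in <module>
    return _quantile_unchecked(
        a, q, axis, out, overwrite_input, method, keepdims, weights)
    return _ureduce(a,
                    func=_quantile_ureduce_func,
    ...<5 lines>...
                    overwrite_input=overwrite_input,
                    method=method)
    r = func(a, **kwargs)
    result = _quantile(arr,
                       quantiles=q,
    ...<2 lines>...
                       out=out,
                       weights=wgt)
    slices_having_nans = np.isnan(arr[-1, ...])
                                  ~~~^^^^^^^^^
IndexError: index -1 is out of bounds for axis 0 with size 0
```

View pics/e_scene.png

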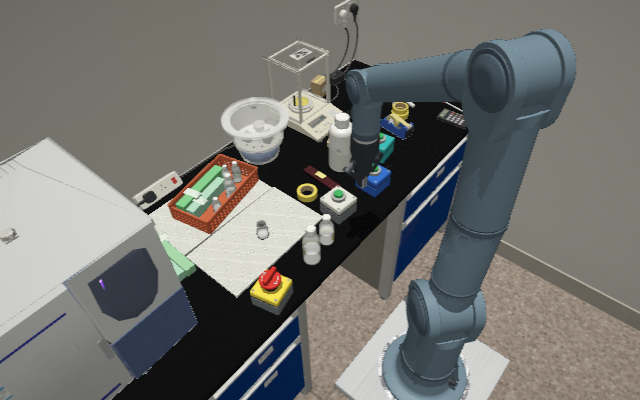

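The final view shows both buttons out and everything else unmoved: bottles at (312,245) and (326,230), tape at (307,192), slides at (320,178). The ring around the green button is lower (0.0765) than the pressed height (0.080), so the 18 N I measured was the button's own stop. The arm is clear, so I hand in.

```bash
python3 -c "
from bench import ticket
print(ticket.finish_job())"
```

```text
the job is handed in; nothing more can be done
None
```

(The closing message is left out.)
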